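Count a finished leaf on the round tally counter

TASK

A leaf has just been finished: count it on the round tally counter. Swing that counter's lever clockwise (seen from above) all the way to its stop, then let it go so that it springs fully back home; do not work the lever of the square counter.

Things in the scene. Friction and masses are not known exactly. Their poses are not given: they have to be found in the camera images.
- round_counter: Counter to use: round grey drum, 84 mm wide, 50 mm high, on a 108 mm round flange 6 mm thick, screwed to the table; black window with 4 white wheels in front (body -x), small knob on body +y. Origin: centre of its underside, on the lever's upright hinge line, z up. Lever 85 mm long (hinge line to post centre), 53 to 63 mm above the table; at rest it points 60 degrees from body +x towards -y.
- round_post (a point): Point on the axis of the upright black finger post at the end of the round counter's lever (moves with it), 84 mm above the table. The post is a 14 mm cylinder, clear from 63 mm to its top 104 mm above the table, outside the drum; it may be pushed from the side or pinched. The spring pushes it home with about 2.3 N at rest, 4.5 N at the stop.
- round_lever (a joint): Angle of the round counter's lever about its upright hinge: 0 at rest (home), growing clockwise seen from above to the stop at 1.2 rad (69 degrees). When let go, the spring brings it back to 0 in about half a second.
- square_lever (a joint): The same angle for the square counter's lever, to be left alone: 0 at rest. That counter has an 80 mm square housing on a 104 x 96 mm plate, with the same material, height and lever; it is fixed about 0.3 to 0.5 m to the left or right of the round one (they change places).

How it is judged:
On the way:
1. the round counter's lever is swung to its stop (to within 10 degrees) (value of joint round_lever above 1.02 rad), for 0.1 s.
At the end, for the whole second after the job is handed in: the round counter's lever, after having been at its stop, is back home (within 0.1 rad) and at rest; the square counter's lever is home too (within 0.1 rad) (value of joint each of round_lever, square_lever below 0.1 rad and not (velocity of joint round_lever above 0.1 rad/s) and not (velocity of joint round_lever below -0.1 rad/s)); the robot touches nothing.
It fails at once if the square counter's lever is swung more than 0.3 rad (17 degrees) (value of joint square_lever above 0.3 rad).
It also fails if it takes over 38 s, if anything falls off the work surface, if the arm or the gripper's body presses on something with over 40 N, if the wrist force passes 120 N, or if a joint passes its speed limit or range.

ROBOT

A 6-joint arm with a two-finger parallel gripper is mounted at the origin on a cart in front of the work surface, level with it; the furniture and walls round the work are solid. World frame = base frame: x ahead of the robot, y to its left, z up, the work surface at z = 0. Lengths are in m, angles in rad, forces in N, time in s.
With the tool pointing down it reaches from about 0.425 to 0.925 m from the base axis. Payload 12.5 kg.
Tool frame: the origin (TCP) lies at the very end of the fingers, on their centre line; the grasp point (between the pads) lies 19 mm behind it; z points along the fingers, y is the line along which they close (so a half turn about z gives the same grasp; the last joint's range is limited). The gripper opens to 85 mm and grips with 20 to 120 N. Pads are 22 mm wide; open, the fingers measure 114 mm over their backs; the gripper's body (76 mm by 85 mm) begins 54 mm behind the grasp point. The pads swing forward as they close: fully open they stand 13 mm farther back than shut.
Start: joints at [-1.224, 0.491, 1.559, -0, 1.092, -0.106], TCP at [0.273, -0.562, 0.231] pointing down, gripper open.
Joint ranges: [-3.1, 3.1], [-0.84, 2.19], [0.05, 2.79], [-1.13, 4.28], [0.06, 2.93], [-2.69, 2.69]. Speed limits (rad/s): [2.22, 2.22, 2.79, 3.14, 3.14, 3.14].

INTERFACE

Orientations are given as a unit quaternion [w, x, y, z].
In Python, from plant import arm, cams, job gives the robot as it stands. The module is installed in compiled form; this text tells all that it offers.
- The arm moves only by the tool jog_arm, never from a script. Its argument "rows" is a list of rows, each a list of 2 entries, a list of its own where there are three numbers: the shift along the tool's x, y, z in mm, then the turn about the tool's z in degrees. A call has 1 to 8 rows; each row is the pose to reach, as a shift and turn from the pose commanded when the call began, along the tool's axes at that moment; what a row does not reach only later rows make up. A row lasts 1/12 s, in which the tool goes at most 41.7 mm and 7.16 degrees, less where a joint would pass 70% of its speed; a pose out of reach is approached as far as the arm can. A call with a gripper value outside its range is refused whole. "claw" is the closure, from 0 (fully open) to 1 (shut), set as the call begins (left out, the last holds). The fingers move at their own pace and stop on an object; "force" is the grip in N (left out, the last holds). Time passes only in rows, so rows that repeat a pose let the fingers close. It gives the time, the measured TCP pose, the force, the opening and the grip force at its end, in the units of the state.
- arm.sense(): the state, without advancing time (a new reading comes with each control period).
- cams.capture(name): name is "scene" or "side" or "wrist"; returns a dict with "img" (480x640x3 uint8, blue, green, red), "fx", "fy", "cx", "cy" (pixels), "k1" (the pictures are not rectified: a ray, as slopes to the right and down, at radius r is drawn at 1 + k1 r^2 times it, then the intrinsics apply), "extrinsics" (4x4, takes a point from camera to world coordinates). Camera axes: x right, y up, looking along -z (the intrinsics and any distortion apply to the point x, -y, -z); pixel columns grow to the right and rows downward; lengths in m; the calibration is good to about 2 mm. A picture is of the moment at which its call begins. There is no depth.
- job.close_job(): hands the job in; it is judged then, once.
The state is a dict: "time": time; "joint_positions": joint angles; "dq": joint speeds; "effort": joint torques, N m; "tcp_pos": TCP position; "ee_rot": TCP orientation; "contact_force": force on the tool from outside, world axes, zero at the start; "wrist_torque": the same for the moment, N m; "opening": finger opening in m; "grip_force": force on a finger pad.
Only numpy, scipy, OpenCV 4.12 (cv2) and the standard library are available. Lean on these libraries where they do the work, as an engineer would, in place of code of your own. Each camera call takes 0.05 s, during which the arm holds its last target. There are 200 camera calls.

## Working session

There is one attempt and no reset: what is moved stays moved. The work goes in short steps, Python scripts to look and compute and a tool call to move; the robot and the scene stay as the last step left them, time stands still between calls to the robot, and variables do not carry over. Pictures are saved under pics/ and viewed, at most 10 in all, crops included, and the job is handed in when it is done.

Besides the shell and the picture viewer there is one more tool, called after "Request:" in YAML: its name, and indented under it one key for each argument. jog_arm: Moves the arm, as the interface text tells. Its arguments: {"type":"object","properties":{"rows":{"type":"array","items":{"type":"array"}},"claw":{"type":"number"},"force":{"type":"number"}},"required":["rows"]}

```bash
mkdir -p pics; cat > h.py <<'E'
import numpy as np, cv2
from plant import arm, cams, job
def ray(c,u,v):
    d=np.array([(u-c["cx"])/c["fx"],(v-c["cy"])/c["fy"]]); s=d.copy()
    for _ in range(20): s=d/(1+c["k1"]*(s@s))
    E=np.array(c["extrinsics"]); r=E[:3,:3]@np.array([s[0],-s[1],-1]); return E[:3,3],r/np.linalg.norm(r)
def onz(c,u,v,z):
    o,r=ray(c,u,v); return o+r*(z-o[2])/r[2]
def tri(c1,p1,c2,p2):
    A=np.zeros((3,3));b=np.zeros(3);R=[]
    for c,p in((c1,p1),(c2,p2)):
        o,r=ray(c,*p);M=np.eye(3)-np.outer(r,r);A+=M;b+=M@o;R.append((o,M))
    x=np.linalg.solve(A,b); return x,[np.linalg.norm(M@(x-o)) for o,M in R]
def snap(n,f):
    c=cams.capture(n);cv2.imwrite(f"pics/{f}.png",c["img"]);return c
E
python3 - <<'E'
from h import *
import pickle
d={n:snap(n,n+"1") for n in("scene","side")}
pickle.dump(d,open("d1.pkl","wb"))
for n in d: print(n,np.round(d[n]["extrinsics"],3).tolist(),d[n]["fx"])
print(arm.sense())
E
```

```text
scene [[-0.708, 0.366, -0.604, -0.135], [-0.707, -0.354, 0.613, 0.637], [0.011, 0.861, 0.509, 0.623], [0.0, 0.0, 0.0, 1.0]] 517.143728297352
side [[0.987, 0.092, -0.128, 0.392], [-0.158, 0.543, -0.825, -0.752], [-0.006, 0.835, 0.551, 0.551], [0.0, 0.0, 0.0, 1.0]] 469.19217701324925
{'time': 0.1, 'joint_positions': array([-1.22358630e+00,  4.91507947e-01,  1.55937839e+00,  2.60339993e-06,
        1.09167436e+00, -1.05602090e-01]), 'dq': array([ 0.00107858, -0.00118247, -0.00256863,  0.00061224,  0.00145896,
        0.00147569]), 'effort': array([ 1.32483270e-03, -6.19447374e+01, -2.62026697e+01, -1.64926837e-04,
        2.85402471e-03, -2.79017445e-05]), 'tcp_pos': array([ 0.27339094, -0.56182668,  0.23078427]), 'ee_rot': array([-4.80633768e-04,  9.74479463e-01,  2.24476148e-01, -5.71832566e-05]), 'contact_force': array([ 0.60809059, -0.13097176,  0.24904752]), 'wrist_torque': array([0.03153579, 0.02476106, 0.00063751]), 'grip_force': 0.0, 'opening': 0.08538832286307942}
```

View pics/scene1.png

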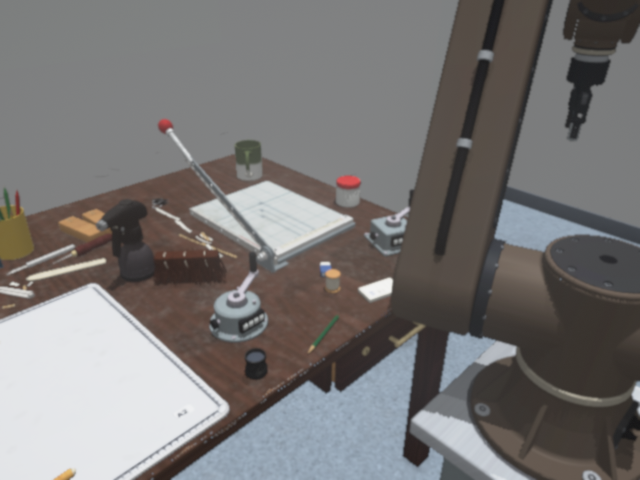

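View pics/side1.png

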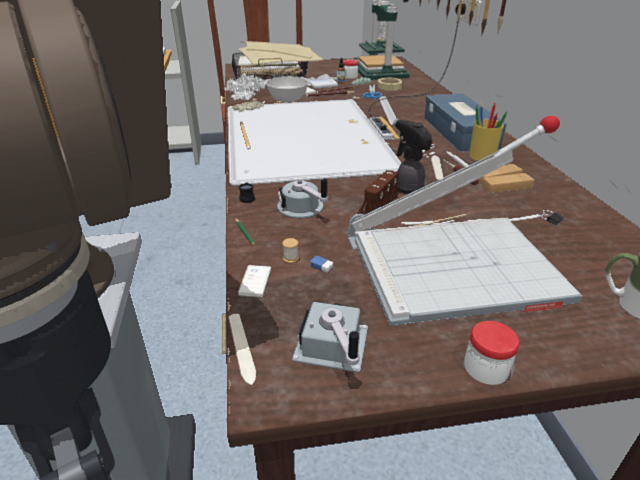

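The scene view shows the round drum at about (238,315) with its post at (253,262). The side view shows the drum at (300,198) and the post at (323,187), with the square counter at (332,335). I'll refine the post and hub positions with masks.

```bash
python3 - <<'E'
from h import *
import pickle
d=pickle.load(open("d1.pkl","rb"))
S,T=d["scene"],d["side"]
a=cv2.resize(S["img"][240:345,190:290],None,fx=4,fy=4,interpolation=cv2.INTER_CUBIC)
b=cv2.resize(T["img"][165:225,265:345],None,fx=5,fy=5,interpolation=cv2.INTER_CUBIC)
o=np.zeros((420,800,3),np.uint8);o[:,:400]=a;o[:300,400:]=b;cv2.imwrite("pics/crop1.png",o)
for n,c,(x0,y0,x1,y1) in(("scene",S,(240,245,268,280)),("side",T,(312,172,335,203))):
    g=c["img"][y0:y1,x0:x1].max(2); m=(g<60).astype(np.uint8)
    k,l,st,ce=cv2.connectedComponentsWithStats(m)
    for i in range(1,k):
        if st[i,4]>8: print(n,st[i]+np.array([x0,y0,0,0,0]),ce[i]+[x0,y0])
E
```

```text
scene [251 257   5  14  55] [252.6        263.78181818]
side [321 179   6  18 101] [323.56435644 187.44554455]
```

View pics/crop1.png

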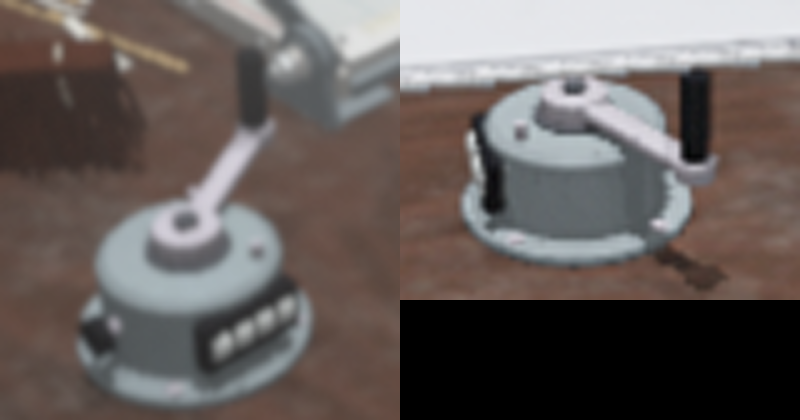

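The crop shows the round counter clearly. In full-image pixels, the post centre is at (252.8,262) in scene and (324.2,188) in side. The hub hole is at (237,295.5) in scene and (300.2,182.4) in side.

```bash
python3 - <<'E'
from h import *
import pickle
d=pickle.load(open("d1.pkl","rb"))
S,T=d["scene"],d["side"]
p,e=tri(S,(252.7,262),T,(324,188)); h,e2=tri(S,(237,295.5),T,(300.2,182.4))
pt,_=tri(S,(252.5,253),T,(324.2,179)); print("top",pt)
print(p,e,h,e2,np.linalg.norm((p-h)[:2]))
th=np.arctan2(*(p-h)[1::-1]);print(np.degrees(th), "body yaw",np.degrees(th)+60)
for a in(0,.6,1.2,1.3): print(a,h[:2]+.085*np.array([np.cos(th-a),np.sin(th-a)]))
# trimmer lever knob (red) and pivot
print("knob",tri(S,(165,126),T,(550,124)),"pivot",tri(S,(265,255),T,(356,222)))
print("mustached black dome",tri(S,(128,213),T,(412,132)))
E
```

```text
top [0.55498876 0.13254198 0.10305718]
[0.55522208 0.13288538 0.08202722] [np.float64(0.0007394981472536248), np.float64(0.0007394981472536035)] [0.51241431 0.20499161 0.06240929] [np.float64(0.0017107410422875636), np.float64(0.0017107410422874945)] 0.08385591830364338
-59.303392270711875 body yaw 0.6966077292881252
0 [0.55580613 0.1319016 ]
0.6 [0.5069574  0.12016696]
1.2 [0.46001492 0.13806401]
1.3 [0.45359509 0.14362958]
knob (array([0.98522612, 0.04491395, 0.22962389]), [np.float64(1.462339205237765e-07), np.float64(1.462339206095606e-07)]) pivot (array([0.61103807, 0.05708337, 0.0384113 ]), [np.float64(0.0014634666432988153), np.float64(0.0014634666432989305)])
mustached black dome (array([0.78803772, 0.25660949, 0.14601839]), [np.float64(0.0007880295899582624), np.float64(0.0007880295899584635)])
```

Request:
jog_arm:
  rows:
    - [[602, -504, 0], 0]
    - [[602, -504, 0], 0]
    - [[602, -504, 0], 0]
    - [[602, -504, 0], 0]
    - [[602, -504, 0], 0]
    - [[602, -504, 0], 0]
    - [[602, -504, 0], 0]
    - [[602, -504, 0], 0]
  claw: 0.9

```text
time: 0.77
tcp_pos: [0.4099, -0.2558, 0.2312]
ee_rot: [-0.0, 0.975, 0.224, -0.0]
contact_force: [0.3, -0.5, -0.7]
opening: 0.009
grip_force: 0.0
```

Request:
jog_arm:
  rows:
    - [[345, -289, 0], -4]
    - [[345, -289, 0], -4]
    - [[345, -289, 0], -4]
    - [[345, -289, 0], -4]
    - [[345, -289, 0], -4]
    - [[345, -289, 0], -4]
    - [[345, -289, 0], -4]
    - [[345, -289, 0], -4]

```text
time: 1.43
tcp_pos: [0.5461, 0.0487, 0.2311]
ee_rot: [0.0, 0.966, 0.258, -0.0]
contact_force: [1.0, -0.6, 0.3]
opening: 0.0084
grip_force: 0.0
```

```bash
cat >> h.py <<'E'
from scipy.spatial.transform import Rotation as R
def go(p,yaw):
    s=arm.sense();q=s["ee_rot"];M=R.from_quat(q,scalar_first=True).as_matrix()
    y0=np.degrees(np.arctan2(M[1,0],M[0,0]))
    print("at",np.round(s["tcp_pos"],4),"yaw",y0,"shift mm",np.round(1000*M.T@(np.array(p)-s["tcp_pos"]),1),"turn",(y0-yaw),"j6",s["joint_positions"][5],"t",s["time"])
E
python3 - <<'E'
from h import *
go((.594,.155,.231),30)
c=snap("wrist","w1")
E
```

```text
at [0.5461 0.0487 0.2311] yaw 29.952901694700298 shift mm [ 94.6 -68.2   0.1] turn -0.04709830529970205 j6 1.016570173230354 t 1.4333
```

Request:
jog_arm:
  rows:
    - [[95, -68, 0], 0]
    - [[95, -68, 0], 0]
    - [[95, -68, 0], 0]
    - [[95, -68, 0], 0]

```text
time: 1.82
tcp_pos: [0.5956, 0.1574, 0.2306]
ee_rot: [-0.0, 0.966, 0.26, 0.0]
contact_force: [-0.8, -0.3, 0.8]
opening: 0.0085
grip_force: 0.0
```

```bash
python3 - <<'E'
from h import *
import pickle
go((.594,.155,.072),30.7)
c=snap("wrist","w2"); pickle.dump(c,open("w2.pkl","wb"))
E
```

```text
at [0.5956 0.1574 0.2306] yaw 30.14248885626225 shift mm [ -2.7   1.4 158.6] turn -0.5575111437377487 j6 1.1952331068748585 t 1.8167
```

View pics/w2.png

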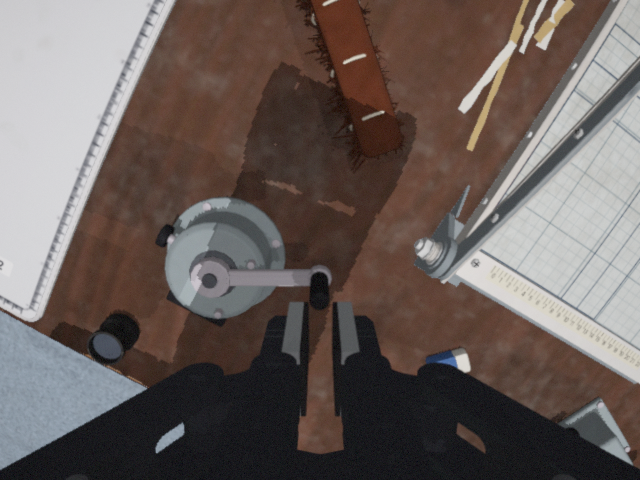

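The wrist view shows the post at about (319,288), in line with the slot between the fingers. The brush lies beyond it at (360,90), clear of the descent. I'll check this against the calibration.

```bash
python3 - <<'E'
from h import *
import pickle
c=pickle.load(open("w2.pkl","rb"));d=pickle.load(open("d1.pkl","rb"))
print(np.round(c["extrinsics"],3).tolist())
for uv in((320,270),(318.5,303)): print(uv,onz(c,*uv,.104),onz(c,*uv,.063))
print("hub",onz(c,209,281,.065),tri(c,(209,281),d["side"],(300.2,182.4)))
print("brush near end",onz(c,380,150,.0),onz(c,380,150,.05))
g=c["img"][262:312,300:340].max(2)<50
k,l,st,ce=cv2.connectedComponentsWithStats(g.astype(np.uint8))
for i in range(1,k): print(st[i]+[300,262,0,0,0],ce[i]+[300,262], tri(c,tuple(ce[i]+[300,262]),d["side"],(324,188)))
E
```

```text
[[0.501, 0.828, 0.251, 0.659], [-0.865, 0.48, 0.145, 0.195], [-0.001, -0.29, 0.957, 0.373], [0.0, 0.0, 0.0, 1.0]]
(320, 270) [0.5731758  0.14544977 0.104     ] [0.56010481 0.13792051 0.063     ]
(318.5, 303) [0.55192453 0.13431983 0.104     ] [0.53561962 0.12509685 0.063     ]
hub [0.50973592 0.20791634 0.065     ] (array([0.5117637 , 0.20714702, 0.0640266 ]), [np.float64(0.002376950461090348), np.float64(0.0023769504610905083)])
brush near end [0.65989883 0.13659152 0.        ] [0.65978782 0.14440241 0.05      ]
[303 272  27  40 700] [317.97       292.55571429] (array([0.5533402 , 0.13352403, 0.08341002]), [np.float64(0.0025697831117601614), np.float64(0.0025697831117602226)])
[333 302   5  10  38] [334.57894737 306.92105263] (array([0.55149059, 0.11933618, 0.0905527 ]), [np.float64(0.001764605768988768), np.float64(0.0017646057689886278)])
```

Request:
jog_arm:
  rows:
    - [[-2, 1, 40], -0.5]
    - [[-2, 1, 80], -0.5]
    - [[-2, 1, 120], -0.5]
    - [[-2, 1, 158], -0.5]
    - [[-2, 1, 158], -0.5]

```text
time: 2.28
tcp_pos: [0.5894, 0.1494, 0.0668]
ee_rot: [-0.001, 0.965, 0.262, -0.005]
contact_force: [-0.7, -0.1, -1.1]
opening: 0.0088
grip_force: 0.0
```

```bash
cat > w.py <<'E'
from h import *
import sys
off=float(sys.argv[1]);H=np.array([.5120,.2058]);th=np.arctan2(.1335-H[1],.555-H[0])
def way(a):
    b=th-a; return np.r_[H+.085*np.array([np.cos(b),np.sin(b)])-off*np.array([np.sin(b),-np.cos(b)]),.072],np.degrees(b)+90
for a in map(float,sys.argv[2:]): print(a); go(*way(a))
E
python3 w.py .018 0 .15 .3 .45 .6 .75 .9 1.05 1.2; python3 -c "
from h import *
print(arm.sense()['contact_force'])"
```

```text
0.0
at [0.5894 0.1494 0.0668] yaw 30.393929132264173 shift mm [-19.8  -2.9  -5. ] turn -0.34788767178292446 j6 1.1803729659554532 t 2.2833
0.15
at [0.5894 0.1494 0.0668] yaw 30.393929132264173 shift mm [-32.7  -1.1  -4.8] turn 8.24647925517942 j6 1.1803729659554532 t 2.2833
0.3
at [0.5894 0.1494 0.0668] yaw 30.393929132264173 shift mm [-45.7  -1.2  -4.7] turn 16.84084618214177 j6 1.1803729659554532 t 2.2833
0.45
at [0.5894 0.1494 0.0668] yaw 30.393929132264173 shift mm [-58.5  -3.3  -4.6] turn 25.435213109104122 j6 1.1803729659554532 t 2.2833
0.6
at [0.5894 0.1494 0.0668] yaw 30.393929132264173 shift mm [-70.9  -7.3  -4.4] turn 34.02958003606648 j6 1.1803729659554532 t 2.2833
0.75
at [0.5894 0.1494 0.0668] yaw 30.393929132264173 shift mm [-82.6 -13.   -4.3] turn 42.623946963028814 j6 1.1803729659554532 t 2.2833
0.9
at [0.5894 0.1494 0.0668] yaw 30.393929132264173 shift mm [-93.3 -20.5  -4.1] turn 51.218313889991165 j6 1.1803729659554532 t 2.2833
1.05
at [0.5894 0.1494 0.0668] yaw 30.393929132264173 shift mm [-102.7  -29.5   -4. ] turn 59.8126808169535 j6 1.1803729659554532 t 2.2833
1.2
at [0.5894 0.1494 0.0668] yaw 30.393929132264173 shift mm [-110.7  -39.8   -3.9] turn 68.40704774391587 j6 1.1803729659554532 t 2.2833
[-0.682878   -0.1092575  -1.12410285]
```

Request:
jog_arm:
  rows:
    - [[0, 0, 0], 0]
    - [[0, 0, 0], 0]
    - [[0, 0, 0], 0]

```text
time: 2.53
tcp_pos: [0.5941, 0.1508, 0.076]
ee_rot: [0.0, 0.965, 0.262, 0.002]
contact_force: [-0.1, -0.9, -0.4]
opening: 0.0087
grip_force: 0.0
```

```bash
python3 w.py .018 0 .15 .3 .45 .6 .75 .9 1.05 1.2 | grep at
```

```text
at [0.5941 0.1508 0.076 ] yaw 30.431439101552648 shift mm [-24.5  -4.1   3.9] turn -0.3103777024944492 j6 1.1807475584931166 t 2.5333
at [0.5941 0.1508 0.076 ] yaw 30.431439101552648 shift mm [-37.4  -2.3   3.8] turn 8.283989224467895 j6 1.1807475584931166 t 2.5333
at [0.5941 0.1508 0.076 ] yaw 30.431439101552648 shift mm [-50.4  -2.4   3.8] turn 16.878356151430246 j6 1.1807475584931166 t 2.5333
at [0.5941 0.1508 0.076 ] yaw 30.431439101552648 shift mm [-63.3  -4.5   3.7] turn 25.472723078392598 j6 1.1807475584931166 t 2.5333
at [0.5941 0.1508 0.076 ] yaw 30.431439101552648 shift mm [-75.7  -8.5   3.7] turn 34.06709000535495 j6 1.1807475584931166 t 2.5333
at [0.5941 0.1508 0.076 ] yaw 30.431439101552648 shift mm [-87.3 -14.3   3.6] turn 42.661456932317286 j6 1.1807475584931166 t 2.5333
at [0.5941 0.1508 0.076 ] yaw 30.431439101552648 shift mm [-98.  -21.8   3.6] turn 51.25582385927964 j6 1.1807475584931166 t 2.5333
at [0.5941 0.1508 0.076 ] yaw 30.431439101552648 shift mm [-107.4  -30.7    3.5] turn 59.850190786241974 j6 1.1807475584931166 t 2.5333
at [0.5941 0.1508 0.076 ] yaw 30.431439101552648 shift mm [-115.4  -41.     3.5] turn 68.44455771320435 j6 1.1807475584931166 t 2.5333
```

Request:
jog_arm:
  rows:
    - [[0, 0, 0], 0]
    - [[0, 0, 0], 0]
    - [[0, 0, 0], 0]
    - [[0, 0, 0], 0]
    - [[0, 0, 0], 0]
    - [[0, 0, 0], 0]

```text
time: 3.03
tcp_pos: [0.593, 0.151, 0.0734]
ee_rot: [0.0, 0.965, 0.263, 0.0]
contact_force: [0.8, -0.3, -0.2]
opening: 0.0085
grip_force: 0.0
```

```bash
python3 w.py .018 0 .15 .3 .45 .6 .75 .9 1.05 1.2 | grep at | cut -c1-95
```

```text
at [0.593  0.151  0.0734] yaw 30.44731116536392 shift mm [-23.6  -3.4   1.4] turn -0.2945056386
at [0.593  0.151  0.0734] yaw 30.44731116536392 shift mm [-36.5  -1.6   1.4] turn 8.29986128827
at [0.593  0.151  0.0734] yaw 30.44731116536392 shift mm [-49.5  -1.7   1.4] turn 16.8942282152
at [0.593  0.151  0.0734] yaw 30.44731116536392 shift mm [-62.4  -3.8   1.4] turn 25.4885951422
at [0.593  0.151  0.0734] yaw 30.44731116536392 shift mm [-74.8  -7.8   1.4] turn 34.0829620691
at [0.593  0.151  0.0734] yaw 30.44731116536392 shift mm [-86.4 -13.6   1.4] turn 42.6773289961
at [0.593  0.151  0.0734] yaw 30.44731116536392 shift mm [-97.1 -21.1   1.4] turn 51.2716959230
at [0.593  0.151  0.0734] yaw 30.44731116536392 shift mm [-106.5  -30.1    1.4] turn 59.8660628
at [0.593  0.151  0.0734] yaw 30.44731116536392 shift mm [-114.5  -40.3    1.4] turn 68.4604297
```

Request:
jog_arm:
  rows:
    - [[-12, -3, 1], 0]
    - [[-23, -3, 1], 0]
    - [[-30, -2, 1], 4]
    - [[-37, -2, 1], 8]
    - [[-43, -2, 1], 12]
    - [[-49, -2, 1], 17]
    - [[-49, -2, 1], 17]
    - [[-49, -2, 1], 17]

```text
time: 3.7
tcp_pos: [0.5501, 0.1279, 0.0724]
ee_rot: [0.0, 0.993, 0.118, 0.0]
contact_force: [3.1, 0.6, -2.4]
opening: 0.0081
grip_force: 1.3
```

```bash
python3 w.py .018 .3 .375 .45 .525 .6 .675 .75 .825 .9 .975 1.05 1.125 1.2 1.25| grep at | cut -c1-95
python3 - <<'E'
from h import *
a=snap("wrist","w3")["img"];b=cams.capture("side");
s=cv2.resize(b["img"][140:230,250:350],(480,432))
cv2.imwrite("pics/j3.png",np.hstack([cv2.resize(a,(320,240)),cv2.resize(s,(266,240))]))
E
```

```text
at [0.5501 0.1279 0.0724] yaw 13.577728295668717 shift mm [-0.8  0.3  0.4] turn 0.0246453455463
at [0.5501 0.1279 0.0724] yaw 13.577728295668717 shift mm [-7.2  1.4  0.4] turn 4.3218288090274
at [0.5501 0.1279 0.0724] yaw 13.577728295668717 shift mm [-13.7   2.1   0.4] turn 8.6190122725
at [0.5501 0.1279 0.0724] yaw 13.577728295668717 shift mm [-20.2   2.2   0.3] turn 12.916195735
at [0.5501 0.1279 0.0724] yaw 13.577728295668717 shift mm [-26.7   1.8   0.3] turn 17.213379199
at [0.5501 0.1279 0.0724] yaw 13.577728295668717 shift mm [-33.2   1.    0.3] turn 21.510562662
at [0.5501 0.1279 0.0724] yaw 13.577728295668717 shift mm [-39.6  -0.3   0.3] turn 25.807746126
at [0.5501 0.1279 0.0724] yaw 13.577728295668717 shift mm [-45.8  -2.1   0.3] turn 30.104929589
at [0.5501 0.1279 0.0724] yaw 13.577728295668717 shift mm [-52.   -4.4   0.3] turn 34.402113053
at [0.5501 0.1279 0.0724] yaw 13.577728295668717 shift mm [-57.9  -7.1   0.3] turn 38.699296516
at [0.5501 0.1279 0.0724] yaw 13.577728295668717 shift mm [-63.6 -10.2   0.3] turn 42.996479980
at [0.5501 0.1279 0.0724] yaw 13.577728295668717 shift mm [-69.  -13.8   0.3] turn 47.293663443
at [0.5501 0.1279 0.0724] yaw 13.577728295668717 shift mm [-74.2 -17.8   0.3] turn 51.590846907
at [0.5501 0.1279 0.0724] yaw 13.577728295668717 shift mm [-77.5 -20.6   0.3] turn 54.455635882
```

View pics/j3.png

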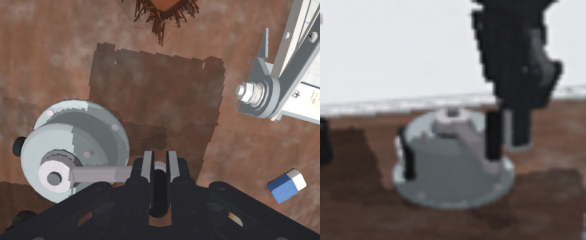

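The post (at (158,190) in the wrist half) is nested against the fingertip slot and the lever has begun to turn. I'll continue along the arc.

Request:
jog_arm:
  rows:
    - [[-7, 1, 0], 4]
    - [[-14, 2, 0], 9]
    - [[-20, 2, 0], 13]
    - [[-27, 2, 0], 17]
    - [[-33, 1, 0], 21]
    - [[-40, 0, 0], 26]
    - [[-46, -2, 0], 30]
    - [[-52, -4, 0], 34]

```text
time: 4.47
tcp_pos: [0.4988, 0.1196, 0.0724]
ee_rot: [-0.0, 0.984, -0.179, 0.001]
contact_force: [5.2, -1.7, -2.5]
opening: 0.0085
grip_force: 2.2
```

```bash
python3 w.py .018 .9 .975 1.05 1.125 1.2 1.25| grep at
```

```text
at [0.4988 0.1196 0.0724] yaw -20.635197101045932 shift mm [-0.3 -0.2  0.4] turn 0.18918765668105664 j6 2.0381715542786707 t 4.4667
at [0.4988 0.1196 0.0724] yaw -20.635197101045932 shift mm [-6.7  0.8  0.4] turn 4.486371120162232 j6 2.0381715542786707 t 4.4667
at [0.4988 0.1196 0.0724] yaw -20.635197101045932 shift mm [-13.2   1.4   0.4] turn 8.783554583643394 j6 2.0381715542786707 t 4.4667
at [0.4988 0.1196 0.0724] yaw -20.635197101045932 shift mm [-19.7   1.6   0.4] turn 13.080738047124584 j6 2.0381715542786707 t 4.4667
at [0.4988 0.1196 0.0724] yaw -20.635197101045932 shift mm [-26.2   1.2   0.3] turn 17.37792151060576 j6 2.0381715542786707 t 4.4667
at [0.4988 0.1196 0.0724] yaw -20.635197101045932 shift mm [-30.5   0.7   0.3] turn 20.242710486259867 j6 2.0381715542786707 t 4.4667
```

Request:
jog_arm:
  rows:
    - [[-7, 1, 0], 4]
    - [[-13, 1, 0], 9]
    - [[-20, 2, 0], 13]
    - [[-24, 1, 0], 16]
    - [[-24, 1, 0], 16]
    - [[-24, 1, 0], 16]

```text
time: 4.97
tcp_pos: [0.4761, 0.1272, 0.0724]
ee_rot: [-0.0, 0.95, -0.312, 0.001]
contact_force: [3.7, -1.2, -0.9]
opening: 0.0087
grip_force: 2.1
```

```bash
python3 w.py .018 1.2 1.25| grep at
python3 - <<'E'
from h import *
c=snap("wrist","w4");import pickle;pickle.dump(c,open("w4.pkl","wb"))
E
```

```text
at [0.4761 0.1272 0.0724] yaw -36.36537576938272 shift mm [-2.1  0.9  0.4] turn 1.6477428422689684 j6 2.332946104843731 t 4.9667
at [0.4761 0.1272 0.0724] yaw -36.36537576938272 shift mm [-6.4  1.5  0.4] turn 4.512531817923076 j6 2.332946104843731 t 4.9667
```

View pics/w4.png

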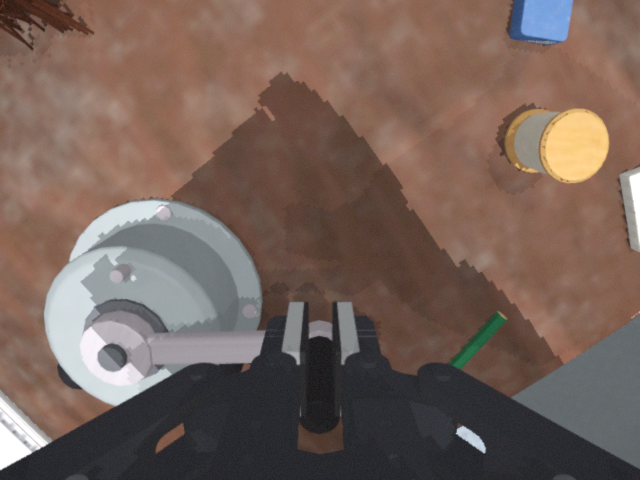

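The post is still seated in the slot at (320,385), with the lever at about 1.17 rad. I'll ease on until the stop is felt.

Request:
jog_arm:
  rows:
    - [[-2, 1, 0], 2]
    - [[-4, 1, 0], 3]
    - [[-5, 1, 0], 3]
    - [[-5, 1, 0], 3]
    - [[-5, 1, 0], 3]

```text
time: 5.43
tcp_pos: [0.4713, 0.1293, 0.0724]
ee_rot: [-0.0, 0.941, -0.338, 0.0]
contact_force: [5.4, -0.4, 0.2]
opening: 0.0084
grip_force: 2.6
```

Request:
jog_arm:
  rows:
    - [[-2, 0, 0], 1]
    - [[-3, 0, 0], 2]
    - [[-3, 0, 0], 2]
    - [[-3, 0, 0], 2]

```text
time: 5.77
tcp_pos: [0.4696, 0.1307, 0.0724]
ee_rot: [-0.0, 0.935, -0.354, 0.001]
contact_force: [8.9, -7.0, -0.1]
opening: 0.0085
grip_force: 5.7
```

Force rose to 11 N, so the lever is at the stop. I'll ease off slightly and lift away so the lever springs back.

Request:
jog_arm:
  rows:
    - [[2, 0, 0], 0]
    - [[2, 0, -40], 0]
    - [[2, 0, -80], 0]
    - [[2, 0, -120], 0]
    - [[2, 0, -150], 0]
    - [[2, 0, -150], 0]
    - [[2, 0, -150], 0]
    - [[2, 0, -150], 0]

```text
time: 6.43
tcp_pos: [0.4691, 0.1298, 0.2216]
ee_rot: [0.0, 0.935, -0.354, -0.001]
contact_force: [-0.4, -0.3, 0.1]
opening: 0.0085
grip_force: 0.0
```

Request:
jog_arm:
  rows:
    - [[0, 0, 0], 0]
    - [[0, 0, 0], 0]
    - [[0, 0, 0], 0]
    - [[0, 0, 0], 0]
    - [[0, 0, 0], 0]
    - [[0, 0, 0], 0]
    - [[0, 0, 0], 0]
    - [[0, 0, 0], 0]

```text
time: 7.1
tcp_pos: [0.4699, 0.1299, 0.2222]
ee_rot: [0.0, 0.935, -0.355, 0.0]
contact_force: [0.3, -0.1, -0.6]
opening: 0.0086
grip_force: 0.0
```

```bash
python3 - <<'E'
from h import *
a=snap("side","s5");b=snap("wrist","w5")["img"]
x0,y0,x1,y1=312,172,335,203
m=(a["img"][y0:y1,x0:x1].max(2)<60).astype(np.uint8);k,l,st,ce=cv2.connectedComponentsWithStats(m)
print([(st[i,4],ce[i]+[x0,y0]) for i in range(1,k) if st[i,4]>8])
cv2.imwrite("pics/j5.png",np.hstack([cv2.resize(b,(400,300)),cv2.resize(a["img"][120:240,240:400],(400,300))]))
E
```

```text
[(np.int32(107), array([323.47663551, 187.92523364]))]
```

View pics/j5.png

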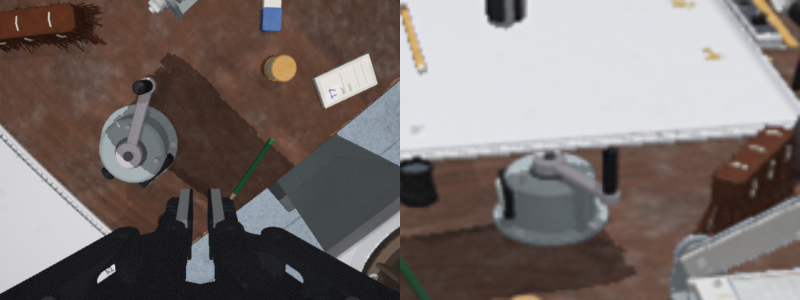

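The post is back at (323.5,187.9) in the side view, matching its starting (323.6,187.4), and the gripper is well clear. I'm handing the job in.

```bash
python3 -c "
from plant import job
print(job.close_job())"
```

```text
the job is handed in; nothing more can be done
None
```

I pushed the round counter's lever clockwise to its stop, let it spring back home, left the square counter alone and handed the job in at about 7 s; the hand-in gave no verdict.

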